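# Unhook the capsule caddy and seat it in the slate dish

## Task

Take the steel capsule caddy off its deep hook so that it can be refilled: lift it until its bar is past the upturned tip, feeling for the roof just above and never forcing the bar against hook or roof, then draw it out towards you, away from the post. Keep it upright, set it down gently and squarely inside the rim of the slate dish without shifting the dish, and let go. Leave everything else on the worktop where it is.

Things in the scene. Friction and masses are not known exactly. Their poses are not given: they have to be found in the camera images.
- hook_stand: Fixed counter stand: dark wooden foot 150x130x12 mm, dark steel post 14x24 mm with a brass cap, 213 mm high. Origin: on the worktop under the post's axis; x points from the hook's open side to the post (the hook opens to -x), z up. A rubber-faced block (face at x = -42, z = 60 to 68 mm) steadies the hanging caddy's back; once lifted 8 mm the caddy is above it.
- hook_seat (a point): Middle of the hook's seat, x = -19, y = 0, z = 120 mm in the stand's frame: the height of the tops of two steel rods (8 mm thick, along x, at y = +-11.5 mm) that carry the caddy's bar. A brass strip behind the bar has its face at x = -12 mm, the tip its inner face at x = -26 mm: the 8 mm bar has 6 mm of play in x and at the start leans on the tip.
- hook_tip_line (a point): Point on the stand (x = -28.5, y = 0, z = 120 mm) at seat height in the brass hook's upturned tip, an upright plate 5 mm thick (x = -26 to -31 mm) and 10 mm wide. The hook is clamped to the post at a height that differs each time: the tip's top is 14 to 56 mm above this point, NOT measured. The work does not move it.
- hook_roof_line (a point): Point on the post's top (x = 0, y = 0, z = 213 mm). The hook also carries a dark roof with a rubber underside, x = -7 to -31 mm, 34 mm wide, always 12 mm above the top of the tip: the 8 mm bar passes between them with 4 mm to spare, best in the middle. Roof height is not measured; it yields 1 mm for about 12 N.
- caddy: Steel capsule caddy, about 280 g, empty open box 76x76x46 mm hanging on the stand. Origin: centre of its underside; x to its back, towards the post, z up. It comes off only by lifting its bar past the tip (staying within the 6 mm play), then drawing it away from the post, in -x; it cannot come off sideways.
- caddy_bar (a point): Middle of the caddy's round hanger bar, x = 58, y = 0, z = 64 mm in the caddy's frame, 8 mm thick, along y, held by two arms at y = +-27 mm. The gap between the bar and the caddy's back (x = 38 mm) is 16 mm; the hook's tip stands in this gap.
- caddy_grip (a point): Centre of the caddy's wooden grip bar, x = 0, y = 0, z = 104 mm in the caddy's frame; 68 (x) x 14 (y) x 16 (z) mm, on two flat steel posts 4 mm thick at x = +-35 mm (tops at z = 112 mm). Free on both y sides: pinch it across y from above.
- slate_dish: Loose black square slate dish, 98x98x10 mm, 400 g, on the worktop. Origin: centre of its underside; x and y along its sides. Its floor is 6 mm above the worktop, inside a rim 4 mm wide and 4 mm higher: the recess is 90x90 mm, so the caddy's 76 mm box fits with 7 mm of play each side, any of the four ways round.
- moka_pot: silver stove-top coffee pot with black handle, 98x155x174 mm; stands loose on the worktop, a bystander. Origin: at its foot, z up
- milk_jug: cream milk jug, 67x103x85 mm; stands loose on the worktop, a bystander. Origin: at its foot, z up
- espresso_cup_1: cream espresso cup, 59x88x55 mm; stands loose on the worktop, a bystander. Origin: at its foot, z up
- espresso_cup_2: cream espresso cup, 59x88x55 mm; stands loose on the worktop, a bystander. Origin: at its foot, z up
- capsule_2: gold coffee capsule, 37 mm wide, 28 mm high; stands loose on the worktop, a bystander. Origin: at its foot, z up
- capsule_3: green coffee capsule, 37 mm wide, 28 mm high; stands loose on the worktop, a bystander. Origin: at its foot, z up
- capsule_6: dark red coffee capsule, 37 mm wide, 28 mm high; stands loose on the worktop, a bystander. Origin: at its foot, z up
Not all that is in view belongs to the job. Leave any blue look-alike of the caddy alone.

How it is judged:
On the way, in this order (a step that is already met when the one before it is completed fails the run):
1. the gripper has lifted the caddy's bar off its seat, by at least 12 mm, still within the hook (z of caddy_bar in the frame of hook_stand above 0.136 m and x of caddy_bar in the frame of hook_stand above -0.03 m and contact force between the fingers and caddy above 1 N), for 0.1 s.
2. the caddy has been drawn out, upright: its bar is clear of the tip on the open side (x of caddy_bar in the frame of hook_stand below -0.045 m and z of caddy_bar in the frame of hook_stand above 0.1 m and angle between caddy's own z axis and vertical below 0.35 rad), for 0.1 s.
At the end, for the whole second after the job is handed in: The caddy stands upright (within 3 degrees), at rest and released on the floor of the slate dish, inside its rim all round (centres within 12 mm, underside 4 to 8.5 mm above the dish's underside), and the dish lies flat (horizontal distance between caddy and slate_dish below 0.012 m and z of caddy in the frame of slate_dish between 0.004 and 0.0085 m and angle between each of caddy, slate_dish's own z axis and vertical below 0.05 rad and linear speed of caddy below 0.02 m/s and contact force between caddy and slate_dish above 0.5 N); the robot touches nothing.
It fails at once if the hook stand is pushed or pulled with more than 20 N (by the caddy or by the robot) (contact force between hook_stand and caddy above 20 N or contact force between hook_stand and the arm above 20 N or contact force between hook_stand and the fingers above 20 N).
It fails at once if the caddy is set down hard: more than 30 N between caddy and dish (contact force between caddy and slate_dish above 30 N).
It fails at once if the caddy is tipped by more than 30 degrees (angle between caddy's own z axis and vertical above 0.52 rad).
It fails at once if the slate dish is shifted by more than 30 mm (distance of slate_dish from where it was at the start of the episode above 0.03 m).
It fails at once if a bystander (coffee pot, jug, cup or capsule) is shifted by more than 20 mm (distance of any of moka_pot, milk_jug, espresso_cup_1, espresso_cup_2, capsule_2, capsule_3, capsule_6 from where it was at the start of the episode above 0.02 m).
It also fails if it takes over 61 s, if anything falls off the work surface, if the arm or the gripper's body presses on something with over 40 N, if the wrist force passes 120 N, or if a joint passes its speed limit or range.

## Robot

A 6-joint arm with a two-finger parallel gripper is mounted at the origin on a cart in front of the work surface, level with it; the furniture and walls round the work are solid. World frame = base frame: x ahead of the robot, y to its left, z up, the work surface at z = 0. Lengths are in m, angles in rad, forces in N, time in s.
With the tool pointing down it reaches from about 0.275 to 0.725 m from the base axis. Payload 15.9 kg.
Tool frame: the origin (TCP) lies at the very end of the fingers, on their centre line; the grasp point (between the pads) lies 19 mm behind it; z points along the fingers, y is the line along which they close (so a half turn about z gives the same grasp; the last joint's range is limited). The gripper opens to 85 mm and grips with 20 to 120 N. Pads are 22 mm wide; open, the fingers measure 114 mm over their backs; the gripper's body (76 mm by 85 mm) begins 54 mm behind the grasp point. The pads swing forward as they close: fully open they stand 13 mm farther back than shut.
Start: joints at [-1.336, 0.213, -0.034, 1.323, 0, 1.571], TCP at [0.116, -0.486, 0.231] pointing down, gripper open.
Joint ranges: [-2.98, 2.98], [-0.74, 1.72], [-1.14, 1.35], [-2.1, 2.04], [-1.57, 1.44], [-3.14, 3.14]. Speed limits (rad/s): [1.89, 1.89, 2.39, 2.57, 3.14, 3.14].

## Interface

Orientations are given as a unit quaternion [w, x, y, z].
In Python, from station import ctrl gives the robot as it stands.
- The arm moves only by the shell command python3 -m pendant 'ROWS' [OPENING] [FORCE]. ROWS is JSON, one flat list of numbers, 6 for each row, row after row: the shift along the tool's x, y, z in m, then the turn, a rotation vector about the tool's x, y, z in rad. In form: [x, y, z, wx, wy, wz, x, y, z, wx, wy, wz, ...]. A call has 1 to 10 rows; each row shifts and turns the commanded pose from where the row before left it, along the tool's axes as they then stand; what a row does not reach is not made up. A row lasts 1/12 s, in which the tool goes at most 41.7 mm and 7.16 degrees, less where a joint would pass 70% of its speed; a pose out of reach is approached as far as the arm can. A call is refused whole if a number of a shift passes 0.0417 or a number of a turn 0.125, either way. A call with a gripper value outside its range is refused whole. OPENING is the opening, from 0 (shut) to 1 (fully open), set as the call begins (- or left out, the last holds). The fingers move at their own pace and stop on an object; FORCE is the grip in N (left out, the last holds). Time passes only in rows, so rows that do not move let the fingers close. It gives the time, the measured TCP pose, the force, the opening and the grip force at its end, in the units of the state.
- ctrl.sense(): the state, without advancing time (a new reading comes with each control period).
- ctrl.camera(name): name is "side" or "top" or "wrist"; returns the picture (420x560x3 uint8, blue, green, red); there is no depth.
- ctrl.calibration(name): a dict with "vfov" (degrees; the focal length in pixels is half the picture's height over the tangent of half this angle, whatever the lens; pixels are square), "cx", "cy" (the principal point, pixels), "k1" (the pictures are not rectified: a ray, as slopes to the right and down, at radius r is drawn at 1 + k1 r^2 times it, then the intrinsics apply), "R" (3x3) and "t" (3): a world point X has camera coordinates R X + t. Camera axes: x right, y down, z forward; pixel columns grow to the right and rows downward; lengths in m; the calibration is good to about 2 mm. A picture is of the moment at which its call begins: read the wrist's pose just before it. calibration takes no time and is no camera call; for the wrist camera it gives the pose at the moment of the call.
- ctrl.sign_off(): hands the job in; it is judged then, once.
The state is a dict: "time_s": time; "q": joint angles; "qvel": joint speeds; "joint_torque": joint torques, N m; "tcp_pos": TCP position; "tool_rot": TCP orientation; "wrist_force": force on the tool from outside, world axes, zero at the start; "moment": the same for the moment, N m; "grip_width": opening from 0.0 (shut) to 1.0 (fully open); "finger_force": force on a finger pad.
Only numpy, scipy, OpenCV 4.12 (cv2) and the standard library are available. Lean on these libraries where they do the work, as an engineer would, in place of code of your own. Each camera call takes 0.05 s, during which the arm holds its last target. There are 200 camera calls.

## Working session

There is one attempt and no reset: what is moved stays moved. The work goes in short steps, Python scripts to look and compute and a shell command to move; the robot and the scene stay as the last step left them, time stands still between calls to the robot, and variables do not carry over. Pictures are saved under pics/ and viewed, at most 10 in all, crops included, and the job is handed in when it is done.

```bash
mkdir -p pics; ls; cat > h.py <<'E'
import numpy as np, cv2, json
from station import ctrl
def cam(n,f):
    c=ctrl.calibration(n); im=ctrl.camera(n); cv2.imwrite('pics/'+f,im); return im,c
def K(c):
    f=210/np.tan(np.radians(c['vfov'])/2); return f
def ray(c,u,v):
    f=K(c); d=np.array([(u-c['cx'])/f,(v-c['cy'])/f]); s=d.copy()
    for _ in range(30): s=d/(1+c['k1']*(s@s))
    R=np.array(c['R']);t=np.array(c['t']); o=-R.T@t; w=R.T@np.array([s[0],s[1],1]); return o,w/np.linalg.norm(w)
def onz(c,u,v,z):
    o,w=ray(c,u,v); return o+w*(z-o[2])/w[2]
def proj(c,X):
    p=np.array(c['R'])@np.array(X)+np.array(c['t']); s=p[:2]/p[2]; s=s*(1+c['k1']*(s@s)); return s*K(c)+[c['cx'],c['cy']]
def two(c1,p1,c2,p2):
    o1,w1=ray(c1,*p1);o2,w2=ray(c2,*p2)
    a=np.linalg.lstsq(np.c_[w1,-w2],o2-o1,rcond=None)[0]
    A=o1+a[0]*w1;B=o2+a[1]*w2; return (A+B)/2,np.linalg.norm(A-B)
E
python3 - <<'E'
from h import *
for n in ('top','side'):
    im,c=cam(n,n+'0.png'); print(n,{k:np.round(v,3).tolist() for k,v in c.items()})
s=ctrl.sense(); print(s)
E
```

```text
pics
top {'vfov': 46.084, 'cx': 283.817, 'cy': 211.263, 'k1': -0.164, 'R': [[-0.024, -1.0, -0.013], [-0.982, 0.026, -0.189], [0.19, 0.008, -0.982]], 't': [0.053, 0.648, 1.537]}
side {'vfov': 48.891, 'cx': 285.26, 'cy': 205.062, 'k1': -0.015, 'R': [[-0.969, -0.246, -0.002], [-0.142, 0.566, -0.812], [0.201, -0.787, -0.583]], 't': [0.598, 0.204, 1.18]}
{'time_s': 0.1, 'q': array([-1.33600079e+00,  2.13338747e-01, -3.49874697e-02,  1.32352992e+00,
        1.97403487e-05,  1.57080057e+00]), 'qvel': array([ 0.0005399 ,  0.00069828,  0.00078579,  0.00017342,  0.00034628,
       -0.00086963]), 'joint_torque': array([-8.19408251e-04, -6.87246394e+01,  4.87808418e+01,  1.21740447e-02,
        1.18841922e-05, -2.24860804e-05]), 'tcp_pos': array([ 0.11625368, -0.48596829,  0.2308533 ]), 'tool_rot': array([-5.27414692e-04,  9.93116903e-01,  1.17126158e-01, -5.22658879e-05]), 'wrist_force': array([-0.17001004, -0.63160946, -1.09947683]), 'moment': array([-0.04792794,  0.01018754, -0.03440463]), 'finger_force': 0.0, 'grip_width': 0.9997549785784065}
```

View pics/top0.png

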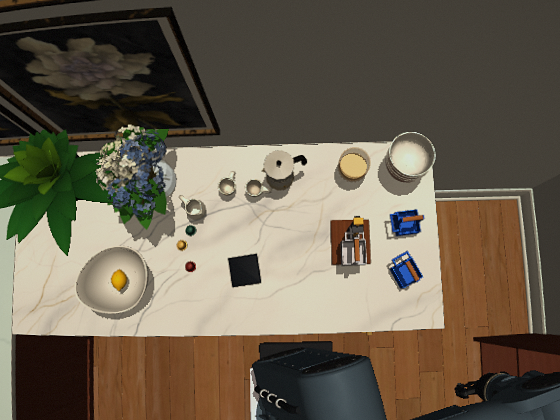

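View pics/side0.png

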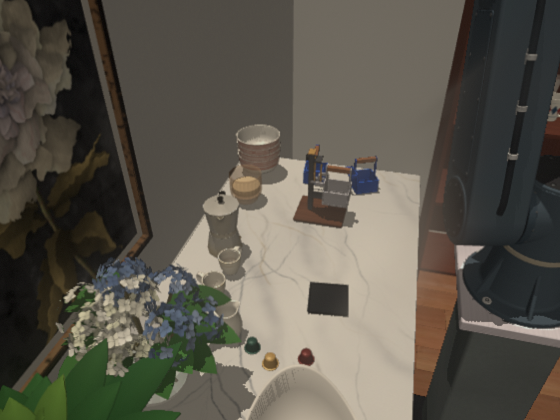

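```bash
python3 - <<'E'
from h import *
a=cv2.imread('pics/top0.png')[205:280,320:390]; b=cv2.imread('pics/side0.png')[140:230,285:355]; d=cv2.imread('pics/top0.png')[245:295,220:270]
r=lambda x,s:cv2.resize(x,None,fx=s,fy=s,interpolation=cv2.INTER_CUBIC)
im=np.zeros((600,800,3),np.uint8)
A=r(a,5);B=r(b,5.5);im[:A.shape[0],:A.shape[1]]=A;im[:B.shape[0],400:400+B.shape[1]]=B
D=r(d,4);im[390:590,:200]=D
cv2.imwrite('pics/crop1.png',im)
# dish
im=cv2.imread('pics/top0.png');c=ctrl.calibration('top')
m=(im.max(2)<45).astype(np.uint8);m[:245]=0;m[295:]=0;m[:,:220]=0;m[:,270:]=0
k=max(cv2.findContours(m,0,2)[0],key=cv2.contourArea);q=cv2.boxPoints(cv2.minAreaRect(k));P=np.array([onz(c,*p,0.01) for p in q]);print(q,P.round(4),P.mean(0))
E0=np.diff(np.r_[P,P[:1]],axis=0);print(np.linalg.norm(E0,axis=1),np.degrees(np.arctan2(E0[:,1],E0[:,0])))
# foot: brown-red pixels at z=.012
h=cv2.cvtColor(im,cv2.COLOR_BGR2HSV)
for n,sl in(('top',(slice(205,280),slice(320,390))),):
    print(im[240,334],im[262,366],im[225,338],im[262,336],im[222,357],im[250,352])
E
```

```text
[[227.62427 258.0578 ]
 [256.32947 253.6416 ]
 [260.7572  282.42194]
 [232.052   286.83813]] [[0.5071 0.2259 0.01  ]
 [0.5195 0.1307 0.01  ]
 [0.4246 0.1177 0.01  ]
 [0.4122 0.212  0.01  ]] [0.46586462 0.17157595 0.01      ]
[0.09603014 0.09580982 0.09516075 0.09590898] [ -82.56625763 -172.21419666   97.48786039    8.30487174]
[ 25  51 101] [143 149 160] [25 50 97] [19 41 86] [ 59 169 219] [192 202 214]
```

View pics/crop1.png

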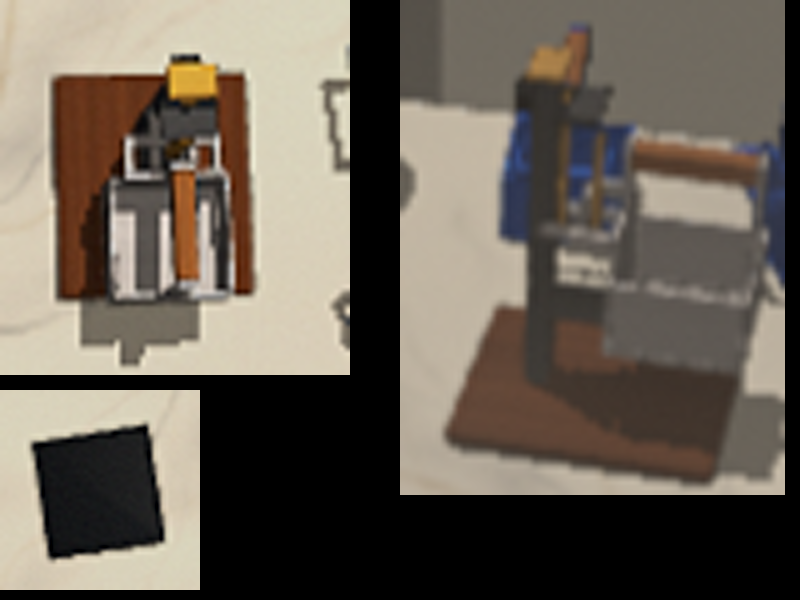

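```bash
python3 - <<'E'
from h import *
c=ctrl.calibration('top');cs=ctrl.calibration('side')
im=cv2.imread('pics/top0.png'); T=lambda x,y:(320+x/5-.5,205+y/5-.5); S=lambda x,y:(285+(x-400)/5.5-.5,140+y/5.5-.5)
print('foot',[onz(c,*T(*p),.012)[:2].round(4) for p in((52,75),(245,75),(255,295),(57,298))])
print('footside',[onz(cs,*S(*p),.012)[:2].round(4) for p in((498,303),(447,440),(714,482))])
for p in((184,170),(187,280)): print('griptop',onz(c,*T(*p),.172)[:2])
print('capTop',onz(c,*T(193,80),.213)[:2])
for p in(((634,140),(765,158))): print('side grip top',onz(cs,*S(*p),.172)[:2])
print('bar ends top', [onz(c,*T(*p),.128)[:2] for p in((130,142),(215,142))])
# hsv mask of orange in top
h=cv2.cvtColor(im,cv2.COLOR_BGR2HSV); m=((h[...,0]>5)&(h[...,0]<18)&(h[...,1]>130)&(h[...,2]>125)).astype(np.uint8)
m[:236]=0;m[265:]=0;m[:,:345]=0;m[:,372:]=0
ys,xs=np.nonzero(m);print(xs.min(),xs.max(),ys.min(),ys.max(),len(xs))
k=cv2.minAreaRect(np.c_[xs,ys].astype(np.float32));print(k,onz(c,*k[0],.172)); 
vx,vy,x0,y0=cv2.fitLine(np.c_[xs,ys].astype(np.float32),2,0,.01,.01).ravel()
a=onz(c,x0-12*vx,y0-12*vy,.172);b=onz(c,x0+12*vx,y0+12*vy,.172);print(a,b,np.degrees(np.arctan2(*(a-b)[1::-1])))
E
```

```text
foot [array([ 0.627 , -0.1163]), array([ 0.6234, -0.2456]), array([ 0.4764, -0.2444]), array([ 0.4784, -0.1136])]
footside [array([ 0.6228, -0.2463]), array([ 0.621 , -0.1105]), array([ 0.4744, -0.1093])]
griptop [ 0.5395094  -0.17914923]
griptop [ 0.4736948  -0.17773912]
capTop [ 0.58691431 -0.18141785]
side grip top [ 0.53870004 -0.18232156]
side grip top [ 0.46965109 -0.1808655 ]
bar ends top [array([ 0.56368121, -0.15271786]), array([ 0.56218315, -0.20535974])]
355 359 239 260 82
((356.6793518066406, 249.54827880859375), (21.139928817749023, 3.758209466934204), 86.633544921875) [ 0.50634058 -0.17865415  0.172     ]
[ 0.54263875 -0.17881826  0.172     ] [ 0.47087596 -0.17880083  0.172     ] -0.013916240838429857
```

```bash
python3 - <<'E'
from h import *
cs=ctrl.calibration('side'); S=lambda x,y:(285+(x-400)/5.5-.5,140+y/5.5-.5)
for n,p,y in(('tiptop',(599,133),-.176),('tipbot',(597,228),-.176),('strip bot',(563,228),-.176),('roof',(570,85),-.164),('roof',(610,90),-.164),('roofbot',(572,115),-.164),('roofbot',(602,122),-.164),('bar near end',(606,190),-.153)):
    o,w=ray(cs,*S(*p)); print(n,(o+w*(y-o[1])/w[1]).round(4))
from scipy.spatial.transform import Rotation as R
q=ctrl.sense()['tool_rot'];print(R.from_quat(q[[1,2,3,0]]).as_matrix().round(4))
E
```

```text
tiptop [ 0.5564 -0.176   0.1773]
tipbot [ 0.5549 -0.176   0.1187]
strip bot [ 0.5734 -0.176   0.1158]
roof [ 0.5706 -0.164   0.2106]
roof [ 0.5498 -0.164   0.2106]
roofbot [ 0.5689 -0.164   0.1932]
roofbot [ 0.5531 -0.164   0.1912]
bar near end [ 0.5475 -0.153   0.1576]
[[ 9.726e-01  2.326e-01 -2.000e-04]
 [ 2.326e-01 -9.726e-01  1.000e-03]
 [ 0.000e+00 -1.100e-03 -1.000e+00]]
```

```bash
python3 -m pendant '[0,0,-0.01,0,0,0.1235,0,0,-0.01,0,0,0.1235,0.029,-0.0235,0,0,0,0,0.029,-0.0235,0,0,0,0,0.029,-0.0235,0,0,0,0,0.029,-0.0235,0,0,0,0,0.029,-0.0235,0,0,0,0,0.029,-0.0235,0,0,0,0,0.029,-0.0235,0,0,0,0,0.029,-0.0235,0,0,0,0]' 1 40; python3 -m pendant '[0.025,-0.0245,0,0,0,0,0.025,-0.0245,0,0,0,0,0.025,-0.0245,0,0,0,0,0.025,-0.0245,0,0,0,0,0.025,-0.0245,0,0,0,0,0,0,0,0,0,0,0,0,0,0,0,0]'
python3 - <<'E'
from h import *
im,c=cam('wrist','w1.png');im2,c2=cam('side','s1.png')
print({k:np.round(v,3).tolist() for k,v in c.items()});print(ctrl.sense()['tcp_pos'])
print(proj(c,[.506,-.18,.172]))
o=np.zeros((420,800,3),np.uint8);o[:,:560]=im;o[:330,560:]=cv2.resize(im2[140:250,280:360],(240,330),interpolation=2);cv2.imwrite('pics/v1.png',o)
E
```

```text
time_s: 0.93
tcp_pos: [0.3516, -0.2996, 0.2512]
tool_rot: [-0.0, 1.0, -0.006, -0.0]
wrist_force: [0.7, -0.8, 0.3]
grip_width: 1.001
finger_force: 0.0
time_s: 1.52
tcp_pos: [0.4777, -0.1789, 0.2507]
tool_rot: [-0.0, 1.0, -0.005, -0.001]
wrist_force: [0.9, -0.2, 0.4]
grip_width: 1.001
finger_force: 0.0
{'vfov': 59.402, 'cx': 280.505, 'cy': 203.784, 'k1': -0.047, 'R': [[-0.009, -1.0, -0.002], [-0.951, 0.008, 0.311], [-0.311, 0.004, -0.951]], 't': [-0.173, 0.409, 0.547]}
[ 0.47660643 -0.18039885  0.25105864]
[284.08622161 171.04141635]
```

View pics/v1.png

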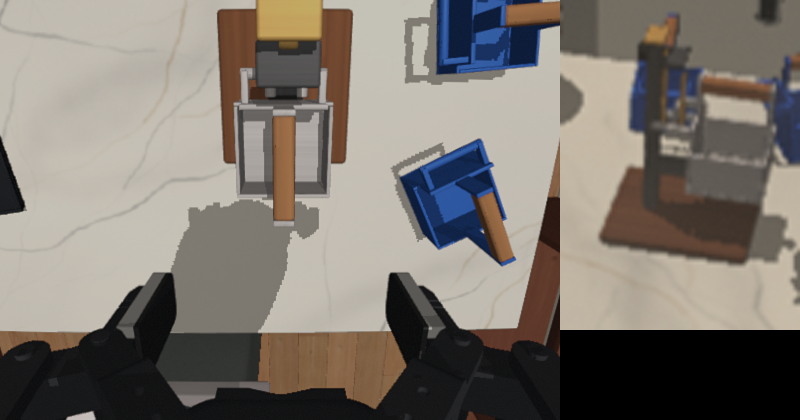

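```bash
python3 - <<'E'
from h import *
im=cv2.imread('pics/w1.png');c=ctrl.calibration('wrist')
h=cv2.cvtColor(im,cv2.COLOR_BGR2HSV); m=((h[...,0]>5)&(h[...,0]<20)&(h[...,1]>100)&(h[...,2]>100)).astype(np.uint8)
m[:105]=0;m[230:]=0;m[:,:262]=0;m[:,:][:,310:]=0
k=max(cv2.findContours(m,0,2)[0],key=cv2.contourArea);x,y,w,hh=cv2.boundingRect(k);print(x,y,w,hh)
for v in(y+15,y+hh//2,y+hh-15):
    r=np.nonzero(m[v])[0];print(v,r.min(),r.max(),onz(c,r.min(),v,.172).round(4),onz(c,r.max()+1,v,.172).round(4))
print('ends',onz(c,x+w/2,y,.172),onz(c,x+w/2,y+hh,.172))
print('camera',-np.array(c['R']).T@c['t'])
for z in(.18,.19,.2,.21): 
    a,b,d,e=[onz(c,*p,z) for p in((256,85),(322,85),(256,40),(322,40))];print(z,a.round(4),(a-b)[1],(d-a)[0])
print('cap',onz(c,256,38,.213),onz(c,322,38,.213)); print(im[60:110:2,289].mean(1).round())
print(im[60:110:2,289].tolist())
E
```

```text
273 116 22 105
131 273 294 [ 0.5292 -0.1752  0.172 ] [ 0.5291 -0.1883  0.172 ]
168 274 293 [ 0.5068 -0.1755  0.172 ] [ 0.5066 -0.1877  0.172 ]
206 274 293 [ 0.4823 -0.175   0.172 ] [ 0.4822 -0.1877  0.172 ]
ends [ 0.53785995 -0.18183956  0.172     ] [ 0.47210096 -0.18127536  0.172     ]
camera [ 0.55575237 -0.18025466  0.39270961]
0.18 [ 0.5555 -0.1665  0.18  ] 0.03646469223955906 0.023180591437909293
0.19 [ 0.5555 -0.1671  0.19  ] 0.03475039773621427 0.022090815052982715
0.2 [ 0.5555 -0.1678  0.2   ] 0.03303610323286946 0.021001038668055916
0.21 [ 0.5555 -0.1684  0.21  ] 0.03132180872952467 0.01991126228312934
cap [ 0.57597782 -0.16920668  0.213     ] [ 0.57566066 -0.19901423  0.213     ]
[85. 86. 85. 84. 84. 84. 85. 82. 83. 82. 80. 80. 79. 57. 41. 46. 46. 41.
 24. 21. 62. 72. 88. 86. 86.]
[[84, 84, 86], [85, 85, 87], [84, 84, 86], [84, 84, 85], [83, 83, 85], [83, 84, 85], [84, 85, 86], [82, 82, 83], [82, 84, 84], [81, 81, 84], [79, 80, 81], [80, 79, 80], [79, 79, 80], [56, 57, 57], [41, 41, 41], [46, 46, 47], [46, 46, 46], [41, 40, 42], [23, 24, 24], [21, 21, 22], [61, 61, 64], [70, 71, 74], [86, 88, 91], [83, 86, 89], [83, 86, 89]]
```

```bash
python3 -m pendant '[0.013,0.0005,0.02,0,0,0,0.013,0.0005,0.025,0,0,0,0,0,0.025,0,0,0,0,0,0.02,0,0,0,0,0,0.015,0,0,0,0,0,0,0,0,0,0,0,0,0,0,0]'; python3 -c "
from h import *
s=ctrl.sense();print(s['tcp_pos'],s['wrist_force'])"
```

```text
time_s: 2.2
tcp_pos: [0.5021, -0.1822, 0.1464]
tool_rot: [-0.0, 1.0, -0.007, -0.0]
wrist_force: [0.0, 0.3, 0.9]
grip_width: 0.999
finger_force: 0.0
[ 0.502085   -0.18222046  0.14639921] [0.01716484 0.25309207 0.92171985]
```

```bash
python3 -m pendant '[0,-0.0005,0.0015,0,0,0,0,0,0,0,0,0,0,0,0,0,0,0,0,0,0,0,0,0,0,0,0,0,0,0,0,0,0,0,0,0,0,0,0,0,0,0,0,0,0,0,0,0]' 0 50
```

```text
time_s: 2.87
tcp_pos: [0.5031, -0.181, 0.145]
tool_rot: [0.0, 1.0, -0.006, 0.0]
wrist_force: [-1.2, 0.1, 4.3]
grip_width: 0.149
finger_force: 51.6
```

```bash
python3 -m pendant '[0,0,-0.002,0,0,0,0,0,-0.003,0,0,0,0,0,-0.003,0,0,0,0,0,-0.003,0,0,0,0,0,0,0,0,0]'; python3 -m pendant '[0.001,0,-0.001,0,0,0,0.001,0,0,0,0,0,0.001,0,0,0,0,0,0,0,0,0,0,0,0,0,0,0,0,0]'
```

```text
time_s: 3.28
tcp_pos: [0.5032, -0.181, 0.1565]
tool_rot: [0.0, 1.0, -0.006, 0.0]
wrist_force: [1.1, -0.5, -2.1]
grip_width: 0.159
finger_force: 50.8
time_s: 3.7
tcp_pos: [0.506, -0.1809, 0.1566]
tool_rot: [-0.0, 1.0, -0.006, -0.0]
wrist_force: [-0.2, 0.0, -3.2]
grip_width: 0.152
finger_force: 50.8
```

```bash
python3 -m pendant '[0,0,-0.003,0,0,0,0,0,-0.004,0,0,0,0,0,-0.004,0,0,0,0,0,-0.004,0,0,0,0,0,-0.003,0,0,0,0,0,0,0,0,0]'; python3 -m pendant '[0,0,-0.003,0,0,0,0,0,-0.004,0,0,0,0,0,-0.004,0,0,0,0,0,-0.003,0,0,0,0,0,0,0,0,0]'
python3 - <<'E'
from h import *
im,c=cam('wrist','w2.png');im2,c2=cam('side','s2.png')
o=np.zeros((480,800,3),np.uint8);o[:,:420]=cv2.resize(im2[140:220,290:360],(420,480),interpolation=2);o[:360,420:]=cv2.resize(im[0:180,190:380],(380,360));cv2.imwrite('pics/v2.png',o)
E
```

```text
time_s: 4.2
tcp_pos: [0.5064, -0.1811, 0.1757]
tool_rot: [0.0, 1.0, -0.006, 0.001]
wrist_force: [0.2, -0.9, -3.0]
grip_width: 0.152
finger_force: 50.8
time_s: 4.62
tcp_pos: [0.5064, -0.1811, 0.1896]
tool_rot: [0.0, 1.0, -0.006, 0.0]
wrist_force: [0.9, -0.1, -2.3]
grip_width: 0.15
finger_force: 50.8
```

View pics/v2.png

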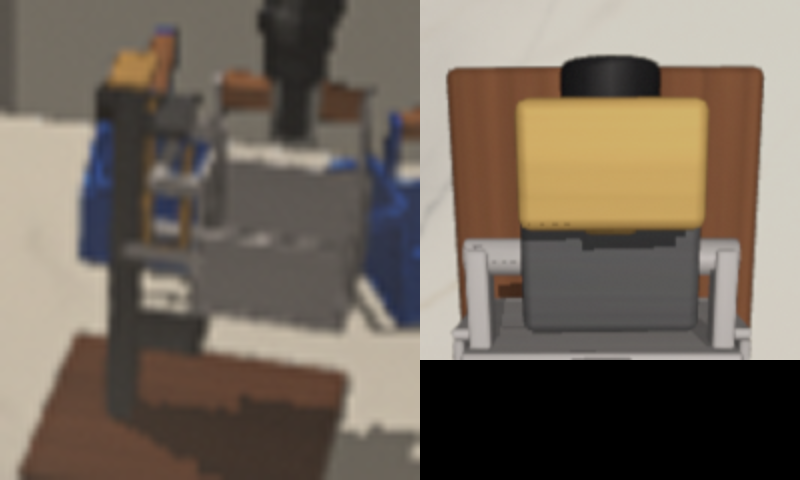

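Side crop: the bar (≈180,180) is mid-tip, and the roof's underside (≈180,132) is still some 15 mm above it; nothing is touching. I'll feel upward in small steps.

```bash
Z='0,0,0,0,0,0'; python3 -m pendant '[0,0,-0.002,0,0,0,0,0,-0.002,0,0,0,0,0,-0.002,0,0,0,0,0,0,0,0,0,0,0,0,0,0,0]'|sed -n '2p;4p'; python3 -m pendant '[0,0,-0.001,0,0,0,0,0,-0.001,0,0,0,0,0,0,0,0,0,0,0,0,0,0,0]'|sed -n '2p;4p';python3 -m pendant '[0,0,-0.001,0,0,0,0,0,0,0,0,0,0,0,0,0,0,0]'|sed -n '2p;4p'
```

```text
tcp_pos: [0.5062, -0.181, 0.1949]
wrist_force: [-0.6, -0.1, -3.0]
tcp_pos: [0.5061, -0.181, 0.1968]
wrist_force: [-0.2, -0.4, -2.9]
tcp_pos: [0.5061, -0.181, 0.1979]
wrist_force: [0.1, 0.1, -2.5]
```

```bash
python3 -m pendant '[0,0,-0.001,0,0,0,0,0,0,0,0,0,0,0,0,0,0,0]'|sed -n '2p;4p';python3 -m pendant '[0,0,-0.001,0,0,0,0,0,0,0,0,0,0,0,0,0,0,0]'|sed -n '2p;4p'; python3 -m pendant '[0,0,-0.0005,0,0,0,0,0,0,0,0,0,0,0,0,0,0,0]'|sed -n '2p;4p'
```

```text
tcp_pos: [0.5061, -0.181, 0.1989]
wrist_force: [-0.3, -0.2, -2.6]
tcp_pos: [0.5061, -0.181, 0.1999]
wrist_force: [-0.3, 0.4, -2.4]
tcp_pos: [0.5061, -0.181, 0.2003]
wrist_force: [1.1, 0.2, -2.9]
```

```bash
python3 -m pendant '[0,0,-0.0005,0,0,0,0,0,0,0,0,0,0,0,0,0,0,0]'|sed -n '2p;4p'
```

```text
tcp_pos: [0.5061, -0.181, 0.2008]
wrist_force: [0.3, 0.1, -2.6]
```

```bash
python3 -m pendant '[0,0,-0.0005,0,0,0,0,0,0,0,0,0,0,0,0,0,0,0]'|sed -n '2p;4p';python3 -m pendant '[0,0,-0.0005,0,0,0,0,0,0,0,0,0,0,0,0,0,0,0]'|sed -n '2p;4p'
```

```text
tcp_pos: [0.5061, -0.181, 0.2013]
wrist_force: [-0.4, 0.0, -3.0]
tcp_pos: [0.5061, -0.181, 0.2018]
wrist_force: [-0.3, 0.3, -3.6]
```

```bash
python3 -m pendant '[0,0,-0.0005,0,0,0,0,0,0,0,0,0,0,0,0,0,0,0]'|sed -n '2p;4p';python3 -m pendant '[0,0,-0.0005,0,0,0,0,0,0,0,0,0,0,0,0,0,0,0]'|sed -n '2p;4p'
```

```text
tcp_pos: [0.5061, -0.181, 0.2022]
wrist_force: [0.8, 0.6, -4.1]
tcp_pos: [0.5061, -0.181, 0.2027]
wrist_force: [2.3, -0.8, -6.4]
```

```bash
python3 -m pendant '[0,0,0.001,0,0,0,0,0,0.001,0,0,0,0,0,0.001,0,0,0,0,0,0,0,0,0,0,0,0,0,0,0]'|sed -n '2p;4p';python3 -m pendant '[-0.001,0,0,0,0,0,-0.001,0,0,0,0,0,-0.001,0,0,0,0,0,-0.001,0,0,0,0,0,-0.001,0,0,0,0,0,0,0,0,0,0,0]'|sed -n '2p;4p'
```

```text
tcp_pos: [0.506, -0.181, 0.1998]
wrist_force: [-0.0, -0.3, -2.9]
tcp_pos: [0.5009, -0.1809, 0.1999]
wrist_force: [-0.3, 0.5, -2.5]
```

```bash
python3 -m pendant '[-0.002,0,0,0,0,0,-0.002,0,0,0,0,0,-0.002,0,0,0,0,0,-0.002,0,0,0,0,0,0,0,0,0,0,0]'|sed -n '2p;4p';python3 -m pendant '[-0.003,0,0,0,0,0,-0.003,0,0,0,0,0,-0.004,0,0,0,0,0,-0.005,0,0,0,0,0,-0.006,0,0,0,0,0,0,0,0,0,0,0]'|sed -n '2p;4p'
```

```text
tcp_pos: [0.4927, -0.1808, 0.1999]
wrist_force: [-0.2, -0.8, -3.1]
tcp_pos: [0.4709, -0.1806, 0.1999]
wrist_force: [-0.1, -0.8, -3.4]
```

```bash
python3 -m pendant '[-0.01,0,0,0,0,0,-0.02,0,0,0,0,0,-0.01,-0.008,0,0,0,0,0,-0.016,0,0,0,0,0,-0.024,0,0,0,0,0.004,-0.032,0,0,0,0,0.005,-0.032,0,0,0,0,0.005,-0.032,0,0,0,0,0.005,-0.032,0,0,0,0,0.005,-0.032,0,0,0,0]'; python3 -m pendant '[0.005,-0.032,0,0,0,0,0.004,-0.032,0,0,0,0,0,-0.032,0,0,0,0,0,-0.024,0,0,0,0,0,-0.016,0,0,0,0,0,-0.008,0,0,0,0,0,0,0,0,0,-0.05,0,0,0,0,0,-0.05,0,0,0,0,0,-0.0475,0,0,0,0,0,0]'
python3 - <<'E'
from h import *
im,c=cam('wrist','w3.png');im2,c2=cam('top','t3.png')
s=ctrl.sense();print(s['tcp_pos'],s['tool_rot'],s['time_s'])
o=np.zeros((420,800,3),np.uint8);o[:,:560]=im;o[:240,560:]=cv2.resize(im2[220:300,210:290],(240,240),interpolation=2);cv2.imwrite('pics/v3.png',o)
E
```

```text
time_s: 10.38
tcp_pos: [0.4583, 0.0124, 0.2]
tool_rot: [-0.008, 1.0, 0.01, 0.0]
wrist_force: [-0.6, 0.2, -2.1]
grip_width: 0.152
finger_force: 50.8
time_s: 11.22
tcp_pos: [0.4654, 0.0768, 0.2059]
tool_rot: [-0.039, 0.991, 0.13, 0.0]
wrist_force: [-0.3, -0.8, -3.3]
grip_width: 0.154
finger_force: 50.8
[0.46545074 0.07684187 0.20585763] [-3.94909383e-02  9.90948068e-01  1.28305461e-01  3.16685251e-04] 11.3167
```

View pics/v3.png

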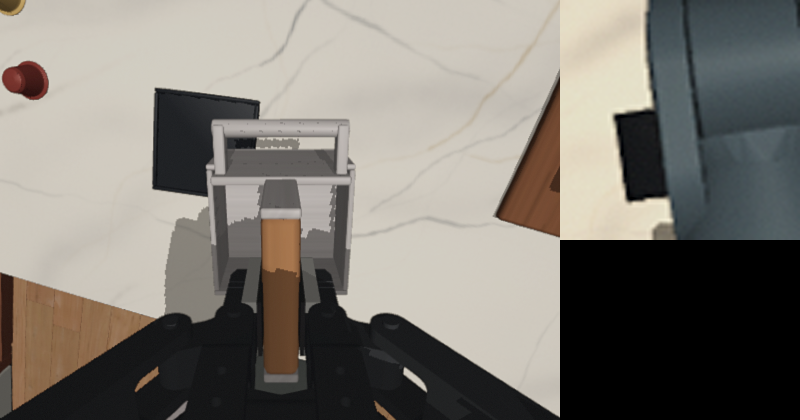

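```bash
python3 - <<'E'
from h import *
from scipy.spatial.transform import Rotation as R
s=ctrl.sense();q=s['tool_rot'];print(s['q'].round(3),s['qvel'].round(3));print(R.from_quat(q[[1,2,3,0]]).as_matrix().round(3))
E
```

```text
[ 0.111  0.161 -0.165  1.246  0.079  2.995] [ 0.001 -0.001  0.001 -0.001 -0.     0.008]
[[ 0.967  0.254 -0.01 ]
 [ 0.254 -0.964  0.078]
 [ 0.011 -0.078 -0.997]]
```

Wrist view: the caddy hangs upright in the grip, and the dish is beyond to the left (≈205,145). The arm stopped short because joint 6 is near its limit. The dish takes the caddy any of four ways round, so I level the tool and turn to yaw 97.7°.

```bash
python3 -m pendant '[0,0,0,-0.078,-0.01,0,0,0,0,0,0,-0.06,0,0,0,0,0,-0.12,0,0,0,0,0,-0.12,0,0,0,0,0,-0.12,0,0,0,0,0,-0.12,0,0,0,0,0,-0.12,0,0,0,0,0,-0.12,0,0,0,0,0,-0.12,0,0,0,0,0,-0.12]'; python3 -m pendant '[0,0,0,0,0,-0.12,0,0,0,0,0,-0.12,0,0,0,0,0,-0.12,0,0,0,0,0,-0.068,0,0,0,0,0,0,0,0,0,0,0,0]'
python3 - <<'E'
from h import *
from scipy.spatial.transform import Rotation as R
s=ctrl.sense();q=s['tool_rot'];M=R.from_quat(q[[1,2,3,0]]).as_matrix();print(s['q'].round(3));print(M.round(3),np.degrees(np.arctan2(M[1,0],M[0,0])))
print(M.T@(np.array([.466,.170,.2])-s['tcp_pos']))
E
```

```text
time_s: 12.15
tcp_pos: [0.4655, 0.077, 0.2058]
tool_rot: [0.0, 0.801, 0.599, 0.0]
wrist_force: [0.1, -0.4, -2.7]
grip_width: 0.151
finger_force: 50.8
time_s: 12.65
tcp_pos: [0.4655, 0.077, 0.2058]
tool_rot: [0.0, 0.659, 0.753, 0.0]
wrist_force: [0.2, -0.2, -2.8]
grip_width: 0.154
finger_force: 50.8
[ 0.164  0.161 -0.163  1.246  0.     1.601]
[[-0.133  0.991  0.001]
 [ 0.991  0.133  0.001]
 [ 0.     0.001 -1.   ]] 97.6274053634714
[0.09211846 0.01280834 0.00586836]
```

```bash
python3 - <<'E'
from h import *
im,c=cam('wrist','w4.png');o=cv2.cvtColor(im,cv2.COLOR_BGR2HSV)
m=(im.max(2)<50).astype(np.uint8);m[260:]=0
cs=sorted(cv2.findContours(m,0,2)[0],key=cv2.contourArea)[-3:]
for k in cs: print(cv2.contourArea(k),cv2.boundingRect(k))
k=cs[-1];h=cv2.convexHull(k);a=cv2.approxPolyDP(h,4,True)[:,0]
for p in a: print(p,onz(c,*p,.01).round(4),onz(c,*p,0).round(4))
s=ctrl.sense();print(s['tcp_pos'])
E
```

```text
99.5 (48, 85, 14, 33)
5298.0 (0, 110, 56, 141)
11391.0 (239, 10, 115, 109)
[353  11] [0.5069 0.2241 0.01  ] [0.5085 0.2261 0.    ]
[348 118] [0.5189 0.1369 0.01  ] [0.5208 0.1363 0.    ]
[243 118] [0.4253 0.1242 0.01  ] [0.4244 0.1232 0.    ]
[239  11] [0.4127 0.2112 0.01  ] [0.4114 0.2128 0.    ]
[0.46553115 0.07702961 0.20582729]
```

View pics/w4.png

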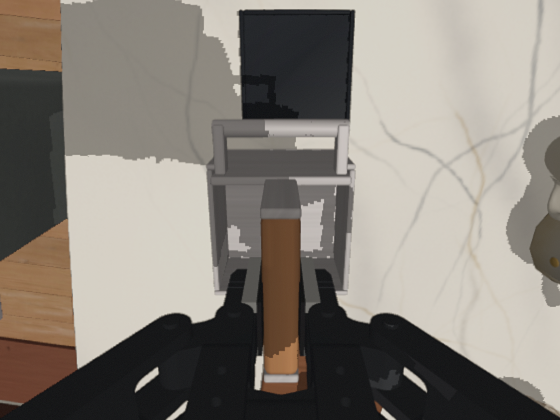

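```bash
python3 - <<'E'
from h import *
from scipy.spatial.transform import Rotation as R
s=ctrl.sense();c=ctrl.calibration('wrist');q=s['tool_rot'];M=R.from_quat(q[[1,2,3,0]]).as_matrix()
T=lambda X:(M.T@(X-s['tcp_pos'])).round(4)
for n,p,z in(('bar L',(212,127),.1848),('bar R',(350,127),.1848),('grip far',(281,180),.2328),('grip near',(281,382),.2328),('rimL',(209,180),.1668),('rimR',(354,180),.1668)): print(n,T(onz(c,*p,z)))
print('move',T(np.array([.4663,.170,.2])-M@[.002,0,0]))
E
```

```text
bar L [ 0.0631 -0.0302  0.021 ]
bar R [0.0631 0.0301 0.0211]
grip far [ 0.0515 -0.0002 -0.0269]
grip near [-0.0304 -0.0001 -0.027 ]
rimL [ 0.0347 -0.0365  0.039 ]
rimR [0.0347 0.037  0.0391]
move [0.09   0.0131 0.0059]
```

```bash
python3 -m pendant '[0.01,0.001,0,0,0,0,0.02,0.003,0,0,0,0,0.03,0.005,0,0,0,0,0.0195,0.003,0,0,0,0,0.009,0.001,0.005,0,0,0,0,0,0.015,0,0,0,0,0,0.02,0,0,0,0,0,0.02,0,0,0,0,0,0.01,0,0,0,0,0,0,0,0,0]'
python3 - <<'E'
from h import *
im,c=cam('side','s5.png');im2,c2=cam('wrist','w5.png')
o=np.zeros((500,800,3),np.uint8);o[:,:400]=cv2.resize(im[230:330,285:365],(400,500),interpolation=2);o[:300,400:]=cv2.resize(im2,(400,300));cv2.imwrite('pics/v5.png',o)
s=ctrl.sense();print(s['tcp_pos'],s['wrist_force'])
E
```

```text
time_s: 13.53
tcp_pos: [0.465, 0.1662, 0.1338]
tool_rot: [-0.001, 0.657, 0.753, -0.001]
wrist_force: [-0.1, -0.2, -3.2]
grip_width: 0.158
finger_force: 50.8
[0.46645844 0.16660689 0.13631577] [-0.14225103  0.34645598 -2.17190385]
```

View pics/v5.png

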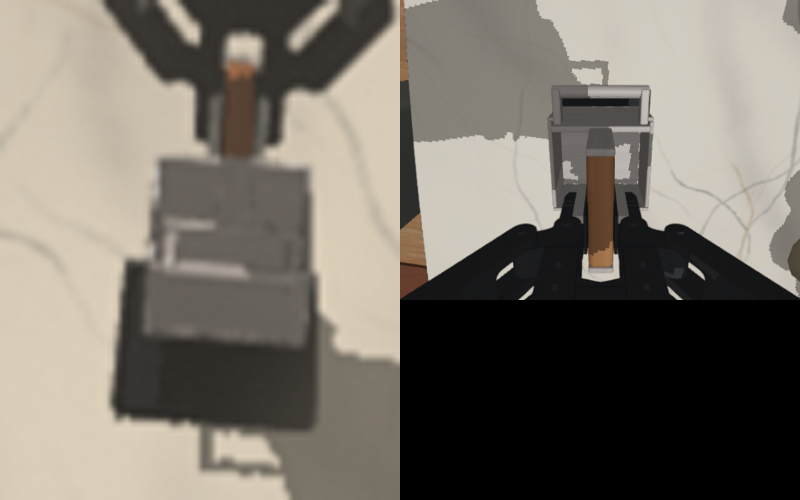

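```bash
python3 - <<'E'
from h import *
c=ctrl.calibration('side');S=lambda x,y:(285+x/5-.5,230+y/5-.5)
for z in(.046,.051,.056):
    a=onz(c,*S(142,332),z);b=onz(c,*S(306,347),z);m=(a+b)/2;print(z,a.round(4),b.round(4),np.linalg.norm(a-b).round(4),'centre',(m-.038*np.array([-.134,.991,0])).round(4))
a=onz(c,*S(113,415),.006);b=onz(c,*S(316,430),.006);m=(a+b)/2;print(a,b,np.linalg.norm(a-b),'dish',m-.049*np.array([-.134,.991,0]))
E
```

```text
0.046 [0.4966 0.2091 0.046 ] [0.4202 0.1997 0.046 ] 0.0769 centre [0.4635 0.1668 0.046 ]
0.051 [0.4958 0.2138 0.051 ] [0.4199 0.2044 0.051 ] 0.0765 centre [0.4629 0.1714 0.051 ]
0.056 [0.495  0.2184 0.056 ] [0.4196 0.2091 0.056 ] 0.076 centre [0.4624 0.1761 0.056 ]
[0.50553605 0.22759841 0.006     ] [0.41048355 0.21321225 0.006     ] 0.09613499649531486 dish [0.4645758  0.17184633 0.006     ]
```

```bash
python3 -m pendant '[0,0.001,0.008,0,0,0,0,0,0.01,0,0,0,0,0,0.01,0,0,0,0,0,0.006,0,0,0,0,0,0.003,0,0,0,0,0,0,0,0,0,0,0,0,0,0,0]'|sed -n '2p;4p'; python3 -m pendant '[0,0,0.001,0,0,0,0,0,0.001,0,0,0,0,0,0.001,0,0,0,0,0,0.001,0,0,0,0,0,0,0,0,0,0,0,0,0,0,0]'|sed -n '2p;4p'
```

```text
tcp_pos: [0.4674, 0.1668, 0.0988]
wrist_force: [-0.0, 0.6, -2.7]
tcp_pos: [0.4674, 0.1668, 0.0949]
wrist_force: [-0.0, 1.0, -3.1]
```

```bash
for i in 1; do python3 -m pendant '[0,0,0.001,0,0,0,0,0,0.001,0,0,0,0,0,0,0,0,0,0,0,0,0,0,0]'|sed -n '2p;4p'; python3 -m pendant '[0,0,0.0005,0,0,0,0,0,0.0005,0,0,0,0,0,0,0,0,0,0,0,0,0,0,0]'|sed -n '2p;4p'; done
```

```text
tcp_pos: [0.4674, 0.1667, 0.0928]
wrist_force: [-0.0, 0.8, -3.1]
tcp_pos: [0.4674, 0.1668, 0.0918]
wrist_force: [-0.4, -0.6, -2.6]
```

```bash
python3 -m pendant '[0,0,0.0005,0,0,0,0,0,0,0,0,0,0,0,0,0,0,0]'|sed -n '2p;4p'
```

```text
tcp_pos: [0.4676, 0.1669, 0.0916]
wrist_force: [-1.4, 0.6, 3.0]
```

```bash
python3 -m pendant '[0,0,0,0,0,0,0,0,0,0,0,0]' - 20|sed -n '4,6p'; python3 -m pendant '[0,0,0,0,0,0,0,0,0,0,0,0,0,0,0,0,0,0,0,0,0,0,0,0,0,0,0,0,0,0,0,0,0,0,0,0]' 0.6; python3 - <<'E'
from h import *
im,c=cam('side','s6.png');im2,c2=cam('wrist','w6.png')
o=np.zeros((500,800,3),np.uint8);o[:,:400]=cv2.resize(im[230:330,285:365],(400,500),interpolation=2);o[:300,400:]=cv2.resize(im2,(400,300));cv2.imwrite('pics/v6.png',o)
E
```

```text
wrist_force: [-0.9, 1.7, 5.4]
grip_width: 0.153
finger_force: 51.8
time_s: 16.3
tcp_pos: [0.4674, 0.1667, 0.0913]
tool_rot: [0.0, 0.657, 0.754, 0.0]
wrist_force: [-0.7, -0.2, 1.3]
grip_width: 0.601
finger_force: 0.0
```

View pics/v6.png

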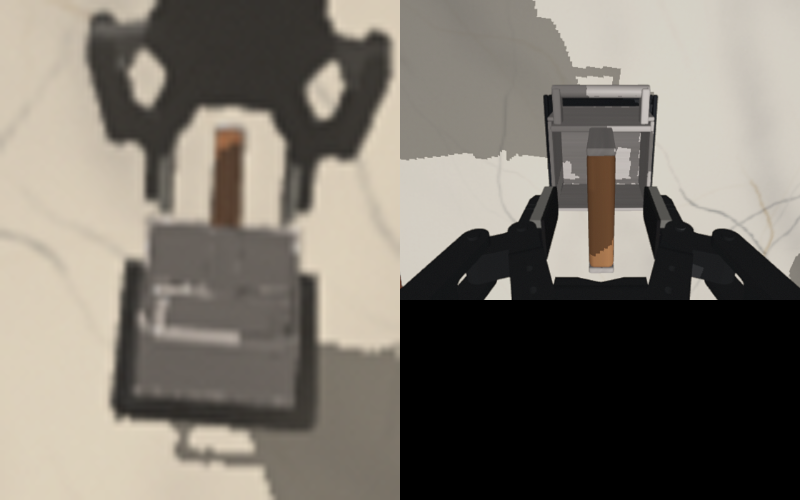

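The box sits inside the rim all round: its lower edge runs (135,393)–(296,408), inside the dish edge (113,415)–(316,430). The fingers are clear of the grip. I'll withdraw straight up, check once more and hand in.

```bash
python3 -m pendant '[0,0,-0.005,0,0,0,0,0,-0.015,0,0,0,0,0,-0.025,0,0,0,0,0,-0.03,0,0,0,0,0,-0.03,0,0,0,0,0,-0.02,0,0,0,0,0,0,0,0,0,0,0,0,0,0,0]'; python3 - <<'E'
from h import *
im,c=cam('wrist','w7.png')
# box underside/rim centre check from side view
c=ctrl.calibration('side');im=ctrl.camera('side');S=lambda x,y:(285+x/5-.5,230+y/5-.5)
a=onz(c,*S(135,393),.006);b=onz(c,*S(296,408),.006);print((a+b)/2-.038*np.array([-.134,.991,0]),np.linalg.norm(a-b))
print(np.abs(im[290:330,285:365].astype(int)-cv2.imread('pics/s6.png')[290:330,285:365]).mean())
E
```

```text
time_s: 17.07
tcp_pos: [0.4679, 0.1669, 0.2175]
tool_rot: [0.001, 0.657, 0.754, 0.001]
wrist_force: [-0.0, -0.7, 0.5]
grip_width: 0.603
finger_force: 0.0
[0.46499218 0.16916455 0.006     ] 0.07708383894308561
9.613645833333333
```

```bash
python3 - <<'E'
from h import *
im,c=cam('side','s8.png');im2=cv2.imread('pics/w7.png')
o=np.zeros((500,800,3),np.uint8);o[:,:400]=cv2.resize(im[230:330,285:365],(400,500),interpolation=2);o[:300,400:]=cv2.resize(im2,(400,300));cv2.imwrite('pics/v8.png',o)
E
```

```text
(no output)
```

View pics/v8.png

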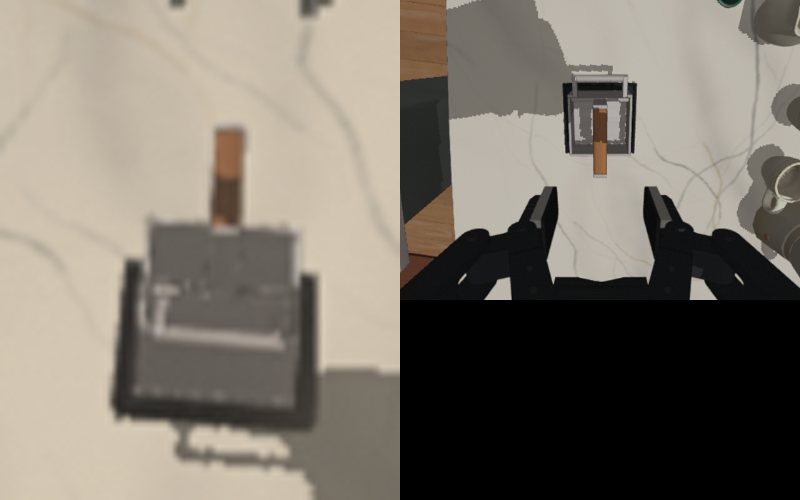

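The caddy stands square inside the rim: in the side view its box edge runs (135,393)–(296,408), unchanged. The gripper is well clear.

```bash
python3 -c "
from station import ctrl
print(ctrl.sign_off())"
```

```text
the job is handed in; nothing more can be done
None
```

The caddy is off its hook and stands released inside the slate dish's rim, about 3 mm off centre by the side camera, and the job is handed in; the hand-in gave no verdict.

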